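Set and lock the depth stop on a cassette stand

TASK

Set the depth stop of the bench stand to the test cassette lying on its stage: gently lower the stop rod by its black knob until its rubber foot just presses on the cassette, without pressing hard. Then swing the red-handled clamp lever round until it is tight, so that the stop is locked there touching the cassette, let go, and leave the other things on the bench where they are.

Things in the scene. Friction and masses are not known exactly. Their poses are not given: they have to be found in the camera images.
- stand: White and grey bench stand, fixed. Origin: on the bench top under the stop rod's axis; z up; column towards its +x, clamp lever on its -y side. Foot plate 175x130x24 mm (x -60 to 115). Overhanging head: x -30 to 112, y -47 to 31, underside 100, top 135 mm above the bench. Under the rod, on a 62x82 mm stage, lies a test cassette (52x67x5 mm).
- stage_axis (a point): Point on the stand, on the rod's axis, 51 mm above the bench. The stage was set by hand: the cassette's top lies up to 10 mm above or below this point (41 to 61 mm above the bench). Its height is not measured and must be found by touch. It does not give.
- rod_knob (a point): Centre of the black knob (25 mm diameter; reaches 11 mm above and 10 mm below this point, then a collar 18 mm wide, 6 mm high) on top of the upright stop rod (12 mm diameter) that slides straight up and down through the head. The rod weighs 0.2 kg, its slide has 3 N of friction, so it stays where left: pushing it down freely takes about 1 N, lifting it 5 N.
- rod_foot (a point): Point fixed to the rod, 134 mm below the knob's centre: underside of the rubber foot (18 mm wide) as long as nothing presses on it. The foot is sprung in the rod at 4 N/mm, travel 5 mm, so force grows as the rod goes on down after touching. More than 10 N cracks the cassette; when let go the rod springs back by itself to about 5 N at most.
- depth_rod (a joint): Slide of the stop rod, m: 0 fully up, grows as the rod goes down, to 0.055. Starts between 0 and 0.012.
- clamp_lever (a joint): Turn of the clamp lever, rad. 0 (open): lever points to the stand's -y; grows clockwise seen from above; at 1.57 it points to the stand's -x, towards the robot. Starts between 0 and 0.35. Light friction (about 1.5 N at the handle); from about 1.2 its cam bites on the rod and it goes stiffer; locked beyond 1.35, hard stop 1.65. Stays where it is left.
- clamp_axis (a point): Point on the upright turning axis of the clamp lever, on the head's top (135 mm above the bench), 18 mm from the rod's axis to the stand's -y.
- lever_grip (a point): Point on the axis of the lever's red upright round handle (15 mm diameter, from 140 to 184 mm above the bench, 60 mm from the lever's turning axis), 18 mm below the handle's top. Moves with the lever.
- timer: bench timer, 60x66x19 mm, a loose bystander; origin at the centre of its underside
- wash_bottle: white bottle with green cap, 54x54x118 mm, a loose bystander; origin at the centre of its underside
- red_dropper: small bottle with red cap, 27x27x66 mm, a loose bystander; origin at the centre of its underside
- strip: flat test strip card, 135x52x5 mm, a loose bystander; origin at the centre of its underside

How it is judged:
By the outcome, as a careful person would: the job done as asked, in the order asked, and still so for the second after the job is handed in, with the robot touching nothing.
It also fails if it takes over 58 s, if anything falls off the work surface, if the arm or the gripper's body presses on something with over 40 N, if the wrist force passes 120 N, or if a joint passes its speed limit or range.

ROBOT

A 6-joint arm with a two-finger parallel gripper is mounted at the origin on a cart in front of the work surface, level with it; the furniture and walls round the work are solid. World frame = base frame: x ahead of the robot, y to its left, z up, the work surface at z = 0. Lengths are in m, angles in rad, forces in N, time in s.
With the tool pointing down it reaches from about 0.35 to 0.775 m from the base axis. Payload 7.3 kg.
Tool frame: the origin (TCP) lies midway between the tips of the shut fingers; the grasp point (between the pads) lies 19 mm behind it (robot.grasp_offset is the z of the grasp point in the tool frame, in m); z points along the fingers, y is the direction in which the jaws open and shut (so a half turn about z gives the same grasp; the last joint's range is limited). The gripper opens to 92 mm and grips with 3 to 60 N. Pads are 19 mm wide; open, the fingers measure 130 mm over their backs; the gripper's body (75 mm by 190 mm) begins 47 mm behind the grasp point.
Start: joints at [0.987, 0.342, 1.524, -0, 1.275, -0.146], TCP at [0.223, 0.476, 0.227] pointing down, gripper open.
Joint ranges: [-2.53, 2.53], [-0.77, 2.02], [0.04, 2.7], [-1, 4.14], [0.28, 2.66], [-3.11, 3.11]. Speed limits (rad/s): [2.57, 2.57, 3.14, 3.14, 3.14, 3.14].

INTERFACE

Orientations are given as [roll, pitch, yaw] about the fixed x, y, z axes, in that order (R = Rz(yaw) Ry(pitch) Rx(roll)).
In Python, from cell import observe, imaging, workorder, robot gives the robot as it stands. The module is installed in compiled form; this text tells all that it offers.
- The arm moves only by the tool send_rows, never from a script. Its argument "series" is a list of rows, each a list of 7 numbers: the shift along the tool's x, y, z in m, then the turn, a rotation vector about the tool's x, y, z in rad, then the closure, from 0 (fully open) to 1 (shut). A call has 1 to 5 rows; each row shifts and turns the commanded pose from where the row before left it, along the tool's axes as they then stand; what a row does not reach is not made up. A row lasts 1/12 s, in which the tool goes at most 41.7 mm and 7.16 degrees, less where a joint would pass 70% of its speed; a pose out of reach is approached as far as the arm can. A call is refused whole if a number of a shift passes 0.0417 or a number of a turn 0.125, either way. A call with a gripper value outside its range is refused whole. The fingers move at their own pace and stop on an object; "newtons" is the grip in N (left out, the last holds). Time passes only in rows, so rows that do not move let the fingers close. It gives the time, the measured TCP pose, the force and the opening at its end, in the units of the state.
- observe(): the state, without advancing time (a new reading comes with each control period).
- imaging.read_camera(name): name is "scene" or "side" or "wrist"; returns a dict with "color" (400x640x3 uint8, red, green, blue), "range_z" (400x640 float32, m along the optical axis (not along the pixel's ray), 0 where there is no reading), "vfov" (degrees; the focal length in pixels is half the picture's height over the tangent of half this angle, whatever the lens; pixels are square), "cx", "cy" (the principal point, pixels), "T" (4x4, takes a point from camera to world coordinates). Camera axes: x right, y down, z forward; pixel columns grow to the right and rows downward; lengths in m; the calibration is good to about 2 mm. The wrist camera is an equidistant fisheye: a pixel r from the principal point sees the ray r / f radians off the axis. A picture is of the moment at which its call begins.
- workorder.hand_in(): hands the job in, once; it reports no verdict.
The state is a dict: "time": time; "qpos": joint angles; "qvel": joint speeds; "joint_efforts": joint torques, N m; "tool_pos": TCP position; "tool_rot": TCP orientation; "contact_force": force on the tool from outside, world axes, zero at the start; "torque": the same for the moment, N m; "opening": finger opening in m.
Only numpy, scipy, OpenCV 4.12 (cv2) and the standard library are available. Lean on these libraries where they do the work, as an engineer would, in place of code of your own. Each camera call takes 0.05 s, during which the arm holds its last target.

## Working session

There is one attempt and no reset: what is moved stays moved. The work goes in short steps, Python scripts to look and compute and a tool call to move; the robot and the scene stay as the last step left them, time stands still between calls to the robot, and variables do not carry over. Pictures are saved under pics/ and viewed, and the job is handed in when it is done.

Besides the shell and the picture viewer there is one more tool, called after "Emit:" in YAML: its name, and indented under it one key for each argument. send_rows: Moves the arm, as the interface text tells. Its arguments: {"type":"object","properties":{"series":{"type":"array","items":{"type":"array","items":{"type":"number"}}},"newtons":{"type":"number"}},"required":["series"]}

```bash
mkdir -p pics
cat > h.py <<'E'
import numpy as np, cv2
from cell import observe, imaging, workorder, robot
def save(name,fn):
    d=imaging.read_camera(name); cv2.imwrite('pics/'+fn,d['color'][:,:,::-1]); np.savez('pics/'+fn+'.npz',**{k:d[k] for k in d}); return d
def pts(d):
    h,w=d['range_z'].shape; f=h/2/np.tan(np.radians(d['vfov'])/2)
    u,v=np.meshgrid(np.arange(w)+0.,np.arange(h)+0.)
    z=d['range_z']; P=np.stack([(u-d['cx'])/f*z,(v-d['cy'])/f*z,z],-1)
    T=np.array(d['T']); return P@T[:3,:3].T+T[:3,3]
E
python3 - <<'E'
from h import *
o=observe()
for k in o: print(k,np.round(o[k],4))
print(robot.grasp_offset)
for n in ['scene','side','wrist']:
    d=save(n,n+'0.png'); print(n,d['vfov'],d['cx'],d['cy'],np.round(d['T'],3).tolist())
E
```

```text
time 0.0
qpos [ 0.987   0.3427  1.525  -0.      1.2754 -0.146 ]
qvel [ 0.      0.002  -0.0009 -0.0001  0.0018 -0.0002]
joint_efforts [ 1.60000e-03 -4.31244e+01 -2.44224e+01  7.19000e-02  5.59000e-02
 -1.00000e-04]
tool_pos [0.2224 0.4751 0.2261]
tool_rot [-3.1401e+00 -2.0000e-04  2.7037e+00]
contact_force [-0.557   0.1338 -0.16  ]
torque [ 0.0086  0.0021 -0.0136]
opening 0.0923
-0.0188
scene 51.58300469976556 320.8733872748516 198.3600670399055 [[0.838, -0.284, 0.466, 0.022], [-0.545, -0.475, 0.691, -0.933], [0.025, -0.833, -0.552, 0.789], [0.0, 0.0, 0.0, 1.0]]
side 51.270747664128166 319.17265111043525 202.05495375880935 [[0.939, -0.174, 0.296, 0.2], [-0.343, -0.494, 0.799, -1.072], [0.007, -0.852, -0.524, 0.736], [0.0, 0.0, 0.0, 1.0]]
wrist 65.70646984690485 312.45872908674227 202.30472498206905 [[0.423, 0.877, 0.228, 0.16], [0.906, -0.409, -0.107, 0.504], [-0.0, 0.252, -0.968, 0.384], [0.0, 0.0, 0.0, 1.0]]
```

View pics/scene0.png

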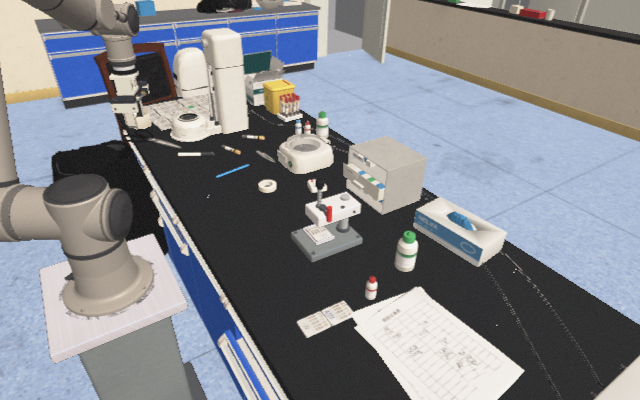

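View pics/side0.png

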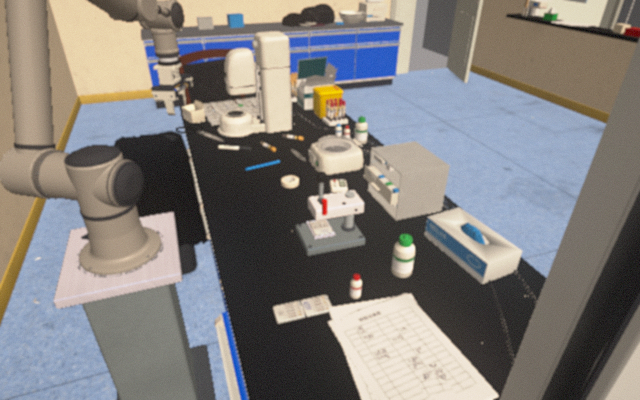

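View pics/wrist0.png

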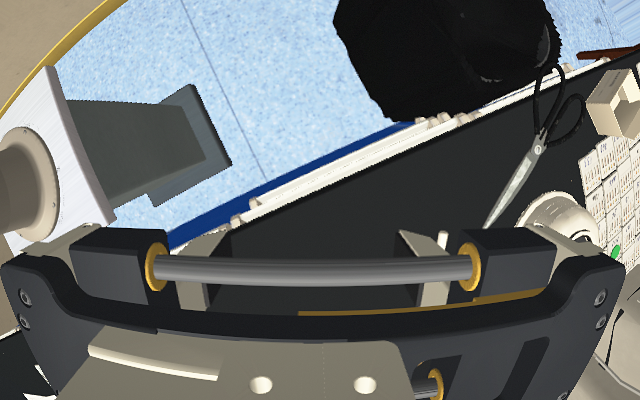

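The stand is at scene px ~(330,220), with its red lever at (329,213). I'll zoom in and measure it.

Run:
```python
from h import *
a=cv2.imread('pics/scene0.png')[165:265,270:430]; b=cv2.imread('pics/side0.png')[165:265,270:430]
cv2.imwrite('pics/z0.png',np.vstack([cv2.resize(a,(480,300),interpolation=cv2.INTER_CUBIC),cv2.resize(b,(480,300),interpolation=cv2.INTER_CUBIC)]))
for n,(r0,r1,c0,c1) in dict(scene=(170,262,285,370),side=(170,255,290,372)).items():
    d=dict(np.load(f'pics/{n}0.png.npz')); P=pts(d); C=d['color'].astype(int)
    m=np.zeros(P.shape[:2],bool); m[r0:r1,c0:c1]=1; m&=d['range_z']>0
    red=m&(C[...,0]>130)&(C[...,1]<70)
    print(n,'red',red.sum(),P[red].min(0).round(3),P[red].max(0).round(3),np.median(P[red],0).round(4))
    S=P[m]; 
    for lo,hi in [(.015,.03),(.038,.065),(.128,.14),(.145,.16),(.16,.175),(.175,.19),(.19,.2),(.2,.21),(.21,.22),(.22,.24)]:
        q=S[(S[:,2]>lo)&(S[:,2]<hi)]
        if len(q): print(lo,hi,len(q),q.min(0).round(3),q.max(0).round(3),q.mean(0).round(3), cv2.minAreaRect(q[:,:2].astype(np.float32)))
```

```text
scene red 54 [ 0.519 -0.229  0.145] [ 0.531 -0.218  0.185] [ 0.524  -0.2247  0.1666]
0.015 0.03 1190 [ 0.483 -0.216  0.015] [0.816 0.25  0.03 ] [ 0.572 -0.144  0.023] ((0.6510281562805176, -0.015115350484848022), (0.4948402941226959, 0.20826421678066254), 59.8670539855957)
0.038 0.065 485 [ 0.512 -0.188  0.038] [0.802 0.062 0.065] [ 0.574 -0.139  0.047] ((0.6665254831314087, -0.0829559862613678), (0.3650556206703186, 0.1230202317237854), 32.01513671875)
0.128 0.14 668 [ 0.514 -0.196  0.128] [ 0.656 -0.114  0.14 ] [ 0.584 -0.16   0.134] ((0.5854508280754089, -0.1547965407371521), (0.08027544617652893, 0.14118880033493042), 87.32176971435547)
0.145 0.16 82 [ 0.518 -0.229  0.145] [ 0.556 -0.142  0.16 ] [ 0.537 -0.182  0.15 ] ((0.53856360912323, -0.1869281828403473), (0.08809159696102142, 0.020276110619306564), 74.82586669921875)
0.16 0.175 43 [ 0.52  -0.227  0.16 ] [ 0.549 -0.143  0.175] [ 0.533 -0.191  0.167] ((0.5340752601623535, -0.18492203950881958), (0.08600685000419617, 0.012664936482906342), 77.2490234375)
0.175 0.19 53 [ 0.519 -0.228  0.175] [ 0.55  -0.143  0.19 ] [ 0.532 -0.193
[... 2164 characters left out ...]
 [ 0.545 -0.153  0.196] ((0.5457935929298401, -0.15270169079303741), (0.006333898287266493, 0.01650441624224186), 77.37049865722656)
0.2 0.21 24 [ 0.535 -0.162  0.201] [ 0.556 -0.146  0.21 ] [ 0.544 -0.156  0.206] ((0.5441213846206665, -0.15555623173713684), (0.01100101973861456, 0.02165849506855011), 67.1523208618164)
0.21 0.22 40 [ 0.536 -0.161  0.21 ] [ 0.557 -0.139  0.22 ] [ 0.545 -0.153  0.216] ((0.5465052127838135, -0.14969410002231598), (0.02004978619515896, 0.02190379612147808), 17.34673309326172)
0.22 0.24 16 [ 0.537 -0.157  0.22 ] [ 0.556 -0.141  0.222] [ 0.547 -0.149  0.221] ((0.5463091135025024, -0.1497199833393097), (0.014886008575558662, 0.016030894592404366), 70.0614013671875)
```

View pics/z0.png

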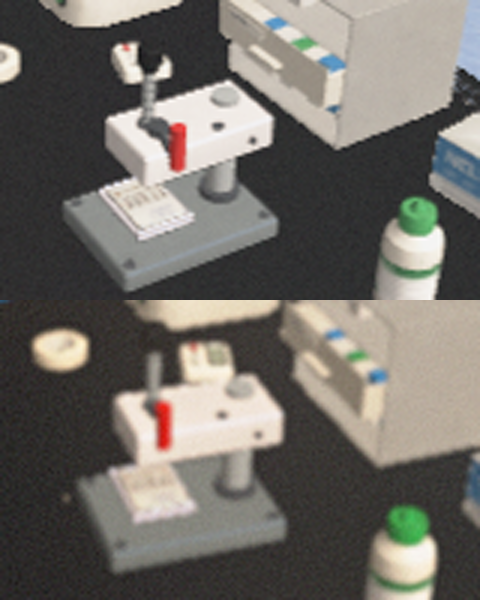

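```bash
cat >> h.py <<'E'
from scipy.spatial.transform import Rotation as Rot
def pose(o=None):
    o=o or observe(); return np.array(o['tool_pos']),Rot.from_euler('xyz',o['tool_rot'])
def plan(tgt,yaw,n,g,p=None,R=None):
    """rows from the current pose to tgt (TCP), pointing down with yaw, in n rows"""
    if p is None: p,R=pose()
    E=Rot.from_euler('xyz',[np.pi,0,yaw]); rv=(R.inv()*E).as_rotvec()
    rows=[]; cp,cR=p.copy(),R
    for i in range(n):
        goal=p+(tgt-p)*(i+1)/n
        s=np.round(cR.inv().apply(goal-cp),4); t=np.round((cR.inv()*(R*Rot.from_rotvec(rv*(i+1)/n))).as_rotvec(),3)
        cp=cp+cR.apply(s); cR=cR*Rot.from_rotvec(t)
        rows.append([*map(float,s),*map(float,t),g])
    for i in range(0,n,5): print(rows[i:i+5])
    print('end',cp.round(4),cR.as_euler('xyz').round(3))
    return cp,cR
def st():
    o=observe(); print('t',round(float(o['time']),2),'pos',np.round(o['tool_pos'],4),'rot',np.round(o['tool_rot'],3),'F',np.round(o['contact_force'],2),'op',round(float(o['opening']),4)); return o
E
python3 - <<'E'
from h import *
d=dict(np.load('pics/scene0.png.npz')); P=pts(d)[d['range_z']>0]
m=(P[:,0]>.2)&(P[:,0]<.85)&(P[:,1]>-.4)&(P[:,1]<.6)&(P[:,2]>.01)&(P[:,2]<.45)
Q=P[m]
for y in np.arange(.55,-.4,-.05):
    r=[]
    for x in np.arange(.2,.85,.05):
        k=(abs(Q[:,0]-x)<.025)&(abs(Q[:,1]-y)<.025); r.append('%4d'%(1000*Q[k,2].max()) if k.any() else '   .')
    print('%.2f'%y,*r)
p,R=plan(np.array([.2224,.4751,.30]),2.704,2,1)
plan(np.array([.53,-.14,.32]),1.307,22,1,p=np.array(p),R=R)
E
```

```text
0.55    .  335  334    .   16   16   13   17    .    .    .    .    .
0.50  379  400  333    .    .    .    .   14   14    .    .    .   11
0.45  449  449    .    .    .    .    .    .    .   11    .    .    .
0.40  391  391    .    .    .    .    .   10    .    .   67   88   87
0.35  329    .    .    .    .    .    .    .    .    .   95  102  105
0.30    .    .    .    .    .    .    .    .    .    .   99  104  106
0.25    .    .    .    .    .    .    .   21   18    .   92  103  102
0.20    .    .    .    .    .    .    .   20   19    .   53   75   75
0.15    .    .    .    .    .    .    .    .    .    .   20    .    .
0.10    .    .    .    .    .    .    .    .    .    .   21   18    .
0.05    .    .    .    .    .    .    .    .    .    .    .    .  167
-0.00    .    .    .    .    .    .    .    .    .    .    .   79  167
-0.05    .    .    .    .    .    .    .    .    .    .    .   80  167
-0.10    .    .    .    .    .    .  135  136  135  136    .    .  167
-0.15    .    .    .    .    .    .  135  222  143  144    .    .  167
-0.20    .    .    .    .    .    .  185  185 
[... 827 characters left out ...]
.0, 0.063, 1], [-0.0311, -0.003, -0.0009, -0.0, 0.0, 0.064, 1]]
[[-0.0313, -0.0011, -0.0009, -0.0, 0.0, 0.063, 1], [-0.0312, 0.0009, -0.0009, -0.0, 0.0, 0.064, 1], [-0.0312, 0.0029, -0.0009, -0.0, 0.0, 0.063, 1], [-0.0308, 0.0048, -0.0009, -0.0, 0.0, 0.064, 1], [-0.0305, 0.0069, -0.0009, -0.0, 0.0, 0.063, 1]]
[[-0.0301, 0.0087, -0.0009, -0.0, 0.0, 0.064, 1], [-0.0294, 0.0106, -0.001, -0.0, 0.0, 0.063, 1], [-0.0286, 0.0124, -0.0009, -0.0, 0.0, 0.064, 1], [-0.0278, 0.0143, -0.0009, -0.0, 0.0, 0.063, 1], [-0.0269, 0.016, -0.0009, -0.0, 0.0, 0.064, 1]]
[[-0.0258, 0.0177, -0.0009, -0.0, 0.0, 0.063, 1], [-0.0246, 0.0192, -0.0009, -0.0, 0.0, 0.064, 1]]
end [ 0.53 -0.14  0.32] [-3.141  0.     1.307]
```

Emit:
send_rows:
  series:
    - [0,0,-0.037,0,0,0,1]
    - [0,0,-0.037,0,0,0,1]
  newtons: 20

```text
time: 0.32
tool_pos: [0.2218, 0.4743, 0.2995]
tool_rot: [-3.135, -0.001, 2.704]
contact_force: [0.5, 1.2, 0.5]
opening: 0.0827
```

Emit:
send_rows:
  series:
    - [-0.0245,-0.0194,-0.0009,0,0,0.063,1]
    - [-0.0257,-0.0178,-0.0009,0,0,0.064,1]
    - [-0.0268,-0.0161,-0.0009,0,0,0.063,1]
    - [-0.0277,-0.0145,-0.0009,0,0,0.064,1]
    - [-0.0286,-0.0126,-0.0009,0,0,0.063,1]

```text
time: 0.73
tool_pos: [0.2926, 0.3343, 0.3051]
tool_rot: [-3.141, 0.0, 2.384]
contact_force: [-0.1, 0.7, -0.6]
opening: 0.0496
```

Emit:
send_rows:
  series:
    - [-0.0293,-0.0108,-0.001,0,0,0.064,1]
    - [-0.03,-0.0088,-0.0009,0,0,0.063,1]
    - [-0.0305,-0.007,-0.0009,0,0,0.064,1]
    - [-0.0308,-0.0051,-0.0009,0,0,0.063,1]
    - [-0.0311,-0.003,-0.0009,0,0,0.064,1]

```text
time: 1.15
tool_pos: [0.3626, 0.1945, 0.3098]
tool_rot: [-3.142, -0.0, 2.066]
contact_force: [0.9, -0.4, -0.1]
opening: 0.0165
```

Emit:
send_rows:
  series:
    - [-0.0313,-0.0011,-0.0009,0,0,0.063,1]
    - [-0.0312,0.0009,-0.0009,0,0,0.064,1]
    - [-0.0312,0.0029,-0.0009,0,0,0.063,1]
    - [-0.0308,0.0048,-0.0009,0,0,0.064,1]
    - [-0.0305,0.0069,-0.0009,0,0,0.063,1]

```text
time: 1.57
tool_pos: [0.4325, 0.0547, 0.3143]
tool_rot: [-3.142, -0.0, 1.748]
contact_force: [1.3, 0.3, -0.3]
opening: 0.0005
```

Emit:
send_rows:
  series:
    - [-0.0301,0.0087,-0.0009,0,0,0.064,1]
    - [-0.0294,0.0106,-0.001,0,0,0.063,1]
    - [-0.0286,0.0124,-0.0009,0,0,0.064,1]
    - [-0.0278,0.0143,-0.0009,0,0,0.063,1]
    - [-0.0269,0.016,-0.0009,0,0,0.064,1]

```text
time: 1.98
tool_pos: [0.5025, -0.0852, 0.3187]
tool_rot: [-3.141, -0.0, 1.43]
contact_force: [-0.0, -0.8, -0.4]
opening: 0.0004
```

Emit:
send_rows:
  series:
    - [-0.0258,0.0177,-0.0009,0,0,0.063,1]
    - [-0.0246,0.0192,-0.0009,0,0,0.064,1]
    - [0,0,0,0,0,0,1]
    - [0,0,0,0,0,0,1]

```text
time: 2.32
tool_pos: [0.5301, -0.1407, 0.3196]
tool_rot: [-3.14, -0.001, 1.305]
contact_force: [-0.7, 0.9, 0.6]
opening: 0.0004
```

Run:
```python
from h import *
d=save('wrist','wrist1.png'); save('side','side1.png'); save('scene','scene1.png'); print(np.round(d['T'],4).tolist()); st()
```

```text
[[0.9652, -0.2523, -0.0694, 0.5477], [-0.2616, -0.9341, -0.2428, -0.0752], [-0.0035, 0.2525, -0.9676, 0.4775], [0.0, 0.0, 0.0, 1.0]]
t 2.47 pos [ 0.5297 -0.1386  0.3207] rot [-3.141 -0.     1.308] F [ 0.05  0.54 -0.14] op 0.0006
```

View pics/wrist1.png

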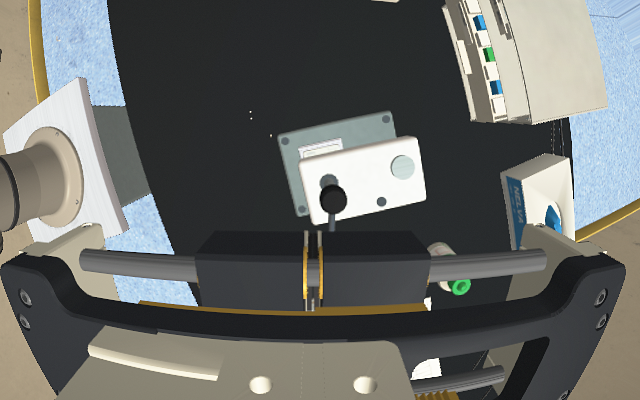

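```bash
cat >> h.py <<'E'
def wpts(d):
    h,w=d['range_z'].shape; f=h/2/np.tan(np.radians(d['vfov'])/2)
    u,v=np.meshgrid(np.arange(w)+0.,np.arange(h)+0.); x=u-d['cx'];y=v-d['cy']; r=np.hypot(x,y)+1e-9; t=r/f
    D=np.stack([np.sin(t)*x/r,np.sin(t)*y/r,np.cos(t)],-1); D=D/D[...,2:]
    T=np.array(d['T']); return (D*d['range_z'][...,None])@T[:3,:3].T+T[:3,3]
E
python3 - <<'E'
from h import *
d=dict(np.load('pics/wrist1.png.npz')); P=wpts(d)
def show(m,t):
    q=P[m]; print(t,len(q),q.min(0).round(4),q.max(0).round(4),q.mean(0).round(4),[np.round(x,4) for x in cv2.minAreaRect(q[:,:2].astype(np.float32))])
m=np.zeros(P.shape[:2],bool); m[100:232,270:435]=1; m&=d['range_z']>0
Z=P[...,2]
show(m&(Z>.216)&(Z<.226),'knobtop'); show(m&(Z>.132)&(Z<.138),'head'); show(m&(Z>.02)&(Z<.028),'foot'); show(m&(Z>.038)&(Z<.065),'stage')
C=d['color'].astype(int); 
for n in ['scene','side']:
    d=dict(np.load(f'pics/{n}1.png.npz')); P=pts(d)
    Z=P[...,2]; m=(d['range_z']>0)&(P[...,0]>.5)&(P[...,0]<.67)&(P[...,1]>-.25)&(P[...,1]<-.1)
    show(m&(Z>.216)&(Z<.226),n+'knobtop'); show(m&(Z>.132)&(Z<.138)&(P[...,1]>-.2),n+'head')
    C=d['color'].astype(int); show(m&(C[...,0]>130)&(C[...,1]<70)&(Z>.14),n+'red')
    show(m&(Z>.175)&(Z<.188),n+'rodcollar')
crop=cv2.imread('pics/wrist1.png')[100:232,250:450]; cv2.imwrite('pics/z1.png',cv2.resize(crop,None,fx=3.5,fy=3.5,interpolation=cv2.INTER_CUBIC))
E
```

```text
knobtop 607 [ 0.5344 -0.1561  0.2161] [ 0.5592 -0.1317  0.2237] [ 0.5468 -0.1429  0.2205] [array([ 0.5467, -0.1437]), array([0.0243, 0.0243]), np.float64(77.7667)]
head 6298 [ 0.5156 -0.1936  0.132 ] [ 0.6583 -0.1128  0.138 ] [ 0.5873 -0.1508  0.1346] [array([ 0.587 , -0.1531]), array([0.0769, 0.1413]), np.float64(87.6245)]
foot 3506 [ 0.4853 -0.2057  0.02  ] [ 0.663  -0.0771  0.0276] [ 0.5626 -0.1121  0.0236] [array([ 0.5741, -0.1437]), array([0.1286, 0.1747]), np.float64(88.0736)]
stage 518 [ 0.516  -0.1202  0.0381] [ 0.5789 -0.101   0.048 ] [ 0.5474 -0.1106  0.0438] [array([ 0.5475, -0.1106]), array([0.0184, 0.063 ]), np.float64(89.2416)]
sceneknobtop 45 [ 0.5336 -0.1589  0.2161] [ 0.5552 -0.1342  0.2232] [ 0.5438 -0.1472  0.2199] [array([ 0.5466, -0.1478]), array([0.0231, 0.0225]), np.float64(13.5977)]
scenehead 571 [ 0.5141 -0.1958  0.132 ] [ 0.6569 -0.1143  0.138 ] [ 0.5857 -0.1578  0.1347] [array([ 0.586 , -0.1547]), array([0.0806, 0.1414]), np.float64(87.5806)]
scenered 56 [ 0.5203 -0.2284  0.1455] [ 0.5297 -0.2184  0.1847] [ 0.5244 -0.2246  0.1668] [array([ 0.5248, -0.2235])
[... 181 characters left out ...]
0862, 0.0133]), np.float64(77.0695)]
sideknobtop 35 [ 0.5358 -0.1595  0.216 ] [ 0.558  -0.1395  0.2219] [ 0.5463 -0.1502  0.2194] [array([ 0.5472, -0.149 ]), array([0.0207, 0.0207]), np.float64(16.9647)]
sidehead 507 [ 0.5171 -0.1998  0.132 ] [ 0.6575 -0.1188  0.1378] [ 0.588  -0.1619  0.1339] [array([ 0.5879, -0.1592]), array([0.0772, 0.1393]), np.float64(88.0596)]
sidered 46 [ 0.5211 -0.2333  0.1452] [ 0.5297 -0.2192  0.1843] [ 0.526  -0.227   0.1675] [array([ 0.5257, -0.2254]), array([0.0141, 0.0082]), np.float64(69.6268)]
siderodcollar 50 [ 0.5211 -0.2335  0.1751] [ 0.5524 -0.1463  0.1873] [ 0.5363 -0.1923  0.1806] [array([ 0.5373, -0.1905]), array([0.0881, 0.0134]), np.float64(75.4204)]
```

View pics/z1.png

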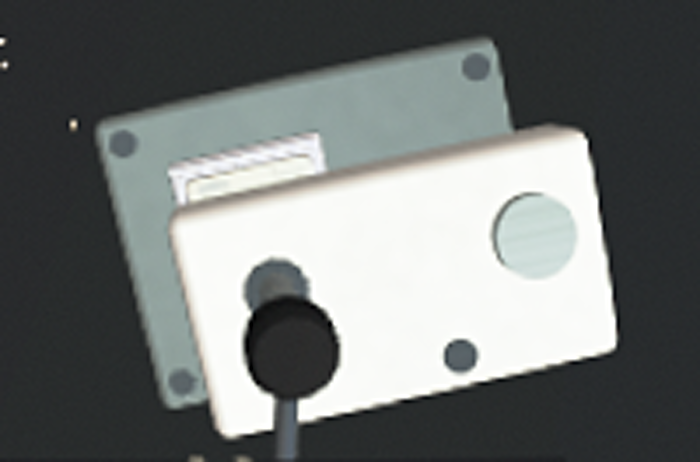

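Run:
```python
from h import *
for n,f in [('scene',pts),('side',pts),('scene0',pts),('side0',pts),('wrist',wpts)]:
    d=dict(np.load(f'pics/{n}.png.npz' if n[-1]=='0' else f'pics/{n}1.png.npz')); P=f(d);C=d['color'].astype(int)
    m=(d['range_z']>0)&(P[...,0]>.522)&(P[...,0]<.568)&(P[...,1]>-.178)&(P[...,1]<-.112)&(P[...,2]>.03)&(P[...,2]<.075)&(C.min(-1)>150)
    m=cv2.erode(m.astype(np.uint8),np.ones((2,2)))>0
    print(n,m.sum(),np.percentile(P[m][:,2],[10,50,90]).round(4))
    g=(d['range_z']>0)&(P[...,0]>.48)&(P[...,0]<.69)&(P[...,1]>-.25)&(P[...,1]<-.05)&(abs(P[...,2]-.024)<.006); print('  foot plate',np.median(P[g][:,2]).round(4))
plan(np.array([.546,-.146,.232]),1.307,5,1,p=np.array([.53,-.14,.3205]),R=pose()[1])
```

```text
scene 181 [0.0435 0.0458 0.0476]
  foot plate 0.0234
side 157 [0.0432 0.0447 0.0468]
  foot plate 0.0226
scene0 168 [0.044  0.0459 0.0478]
  foot plate 0.0233
side0 162 [0.043  0.0452 0.0468]
  foot plate 0.0226
wrist 111 [0.0452 0.0461 0.0473]
  foot plate 0.0236
[[-0.0003, 0.0034, 0.0177, -0.0, -0.0, 0.0, 1], [-0.0004, 0.0034, 0.0177, -0.0, -0.0, 0.001, 1], [-0.0003, 0.0034, 0.0177, -0.0, -0.0, -0.0, 1], [-0.0003, 0.0034, 0.0177, -0.0, -0.0, 0.0, 1], [-0.0004, 0.0035, 0.0177, -0.001, -0.0, 0.0, 1]]
end [ 0.546 -0.146  0.232] [ 3.141 -0.     1.307]
```

Emit:
send_rows:
  series:
    - [-0.0003,0.0034,0.0177,0,0,0,1]
    - [-0.0004,0.0034,0.0177,0,0,0,1]
    - [-0.0003,0.0034,0.0177,0,0,0,1]
    - [-0.0003,0.0034,0.0177,0,0,0,1]
    - [-0.0004,0.0035,0.0177,0,0,0,1]

```text
time: 2.88
tool_pos: [0.546, -0.1442, 0.232]
tool_rot: [3.141, -0.0, 1.309]
contact_force: [0.5, 0.4, 0.0]
opening: 0.0005
```

Emit:
send_rows:
  series:
    - [0,0,0,0,0,0,1]
    - [0,0,0.002,0,0,0,1]
    - [0,0,0.002,0,0,0,1]
    - [0,0,0,0,0,0,1]

```text
time: 3.22
tool_pos: [0.5464, -0.1453, 0.2293]
tool_rot: [3.14, 0.0, 1.307]
contact_force: [0.3, -0.3, -0.4]
opening: 0.0004
```

Emit:
send_rows:
  series:
    - [0,0,0.002,0,0,0,1]
    - [0,0,0.002,0,0,0,1]
    - [0,0,0.002,0,0,0,1]

```text
time: 3.47
tool_pos: [0.5463, -0.1457, 0.2226]
tool_rot: [3.141, 0.0, 1.307]
contact_force: [0.6, 0.3, 1.1]
opening: 0.0002
```

Emit:
send_rows:
  series:
    - [0,0,0.002,0,0,0,1]
    - [0,0,0.002,0,0,0,1]
    - [0,0,0,0,0,0,1]

```text
time: 3.72
tool_pos: [0.546, -0.1457, 0.2177]
tool_rot: [-3.141, -0.0, 1.307]
contact_force: [-0.2, -0.8, -0.1]
opening: 0.0005
```

Emit:
send_rows:
  series:
    - [0,0,0.002,0,0,0,1]
    - [0,0,0.002,0,0,0,1]
    - [0,0,0.001,0,0,0,1]

```text
time: 3.97
tool_pos: [0.5462, -0.1457, 0.2129]
tool_rot: [-3.141, -0.0, 1.307]
contact_force: [0.3, -0.4, 0.3]
opening: 0.0006
```

Emit:
send_rows:
  series:
    - [0,0,0.001,0,0,0,1]
    - [0,0,0.001,0,0,0,1]
    - [0,0,0.001,0,0,0,1]

```text
time: 4.22
tool_pos: [0.5462, -0.1457, 0.2101]
tool_rot: [-3.142, -0.0, 1.307]
contact_force: [0.1, -0.2, 1.5]
opening: 0.0003
```

Emit:
send_rows:
  series:
    - [0,0,0.001,0,0,0,1]
    - [0,0,0.001,0,0,0,1]
    - [0,0,0,0,0,0,1]

```text
time: 4.47
tool_pos: [0.5461, -0.1456, 0.2079]
tool_rot: [-3.141, -0.0, 1.307]
contact_force: [0.8, 0.7, 0.2]
opening: 0.0006
```

Run:
```python
from h import *
d=save('scene','scene2.png'); P=pts(d);Z=P[...,2]; st()
m=(d['range_z']>0)&(P[...,0]>.5)&(P[...,0]<.6)&(P[...,1]>-.25)&(P[...,1]<-.1)&(Z>.1)
crop=d['color'][140:260,260:420,::-1]; cv2.imwrite('pics/z2.png',cv2.resize(crop,None,fx=4,fy=4,interpolation=cv2.INTER_CUBIC))
```

```text
t 4.52 pos [ 0.5461 -0.1456  0.208 ] rot [-3.141 -0.     1.307] F [0.22 0.31 0.89] op 0.0005
```

View pics/z2.png

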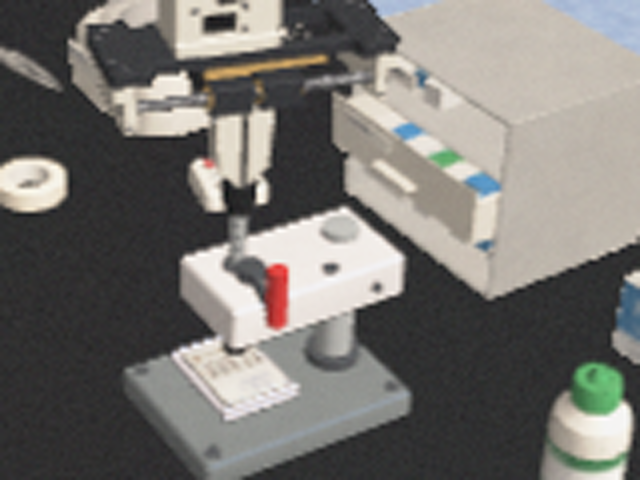

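The closed fingertips sit on the knob at crop px (240,195). The foot shows below the head at (233,348). I'll go on slowly, checking the force at each step.

Emit:
send_rows:
  series:
    - [0,0,0.001,0,0,0,1]
    - [0,0,0.001,0,0,0,1]

```text
time: 4.68
tool_pos: [0.5462, -0.1456, 0.2063]
tool_rot: [3.141, -0.0, 1.307]
contact_force: [-0.1, -0.4, 1.4]
opening: 0.0004
```

Emit:
send_rows:
  series:
    - [0,0,0.001,0,0,0,1]
    - [0,0,0.001,0,0,0,1]

```text
time: 4.85
tool_pos: [0.5462, -0.1456, 0.2041]
tool_rot: [3.141, -0.0, 1.307]
contact_force: [0.5, 0.1, 0.6]
opening: 0.0002
```

Emit:
send_rows:
  series:
    - [0,0,0.001,0,0,0,1]
    - [0,0,0.001,0,0,0,1]

```text
time: 5.02
tool_pos: [0.5462, -0.1456, 0.2021]
tool_rot: [3.141, -0.0, 1.307]
contact_force: [0.8, 0.1, 0.3]
opening: 0.0
```

Emit:
send_rows:
  series:
    - [0,0,0.001,0,0,0,1]
    - [0,0,0.001,0,0,0,1]

```text
time: 5.18
tool_pos: [0.5462, -0.1456, 0.2001]
tool_rot: [3.141, -0.0, 1.307]
contact_force: [1.0, 0.8, 1.1]
opening: 0.0004
```

Emit:
send_rows:
  series:
    - [0,0,0.001,0,0,0,1]
    - [0,0,0.001,0,0,0,1]

```text
time: 5.35
tool_pos: [0.5462, -0.1456, 0.1981]
tool_rot: [3.142, -0.0, 1.307]
contact_force: [0.2, 0.3, 0.8]
opening: 0.0002
```

Emit:
send_rows:
  series:
    - [0,0,0.0005,0,0,0,1]
    - [0,0,0.0005,0,0,0,1]

```text
time: 5.52
tool_pos: [0.5462, -0.1457, 0.1971]
tool_rot: [3.142, -0.0, 1.307]
contact_force: [0.1, 0.0, 0.1]
opening: 0.0005
```

Emit:
send_rows:
  series:
    - [0,0,0.0005,0,0,0,1]
    - [0,0,0.0005,0,0,0,1]

```text
time: 5.68
tool_pos: [0.5462, -0.1456, 0.1962]
tool_rot: [3.142, -0.0, 1.307]
contact_force: [-0.2, 0.3, 0.3]
opening: 0.0008
```

Emit:
send_rows:
  series:
    - [0,0,0.0005,0,0,0,1]
    - [0,0,0.0005,0,0,0,1]

```text
time: 5.85
tool_pos: [0.5462, -0.1456, 0.1952]
tool_rot: [3.142, -0.0, 1.307]
contact_force: [0.3, 0.9, 1.5]
opening: 0.0003
```

Emit:
send_rows:
  series:
    - [0,0,0.0005,0,0,0,1]
    - [0,0,0,0,0,0,1]

```text
time: 6.02
tool_pos: [0.5461, -0.1456, 0.1946]
tool_rot: [-3.141, -0.0, 1.307]
contact_force: [0.1, -0.3, 1.4]
opening: 0.0006
```

Emit:
send_rows:
  series:
    - [0,0,0.0005,0,0,0,1]
    - [0,0,0,0,0,0,1]

```text
time: 6.18
tool_pos: [0.5461, -0.1457, 0.1941]
tool_rot: [-3.141, -0.0, 1.307]
contact_force: [0.1, 0.0, -0.2]
opening: 0.0004
```

Emit:
send_rows:
  series:
    - [0,0,0.0005,0,0,0,1]
    - [0,0,0,0,0,0,1]

```text
time: 6.35
tool_pos: [0.5461, -0.1457, 0.1936]
tool_rot: [-3.141, -0.0, 1.307]
contact_force: [0.1, 0.6, 0.3]
opening: 0.0007
```

Emit:
send_rows:
  series:
    - [0,0,0.0005,0,0,0,1]
    - [0,0,0,0,0,0,1]

```text
time: 6.52
tool_pos: [0.5461, -0.1457, 0.1931]
tool_rot: [-3.142, -0.0, 1.307]
contact_force: [-0.3, 0.1, -0.1]
opening: -0.0001
```

Emit:
send_rows:
  series:
    - [0,0,0.0005,0,0,0,1]
    - [0,0,0.0005,0,0,0,1]

```text
time: 6.68
tool_pos: [0.5462, -0.1457, 0.1922]
tool_rot: [3.141, -0.0, 1.307]
contact_force: [0.7, -0.3, 0.1]
opening: 0.0002
```

Emit:
send_rows:
  series:
    - [0,0,0.0005,0,0,0,1]
    - [0,0,0,0,0,0,1]

```text
time: 6.85
tool_pos: [0.5462, -0.1456, 0.1916]
tool_rot: [-3.142, -0.0, 1.307]
contact_force: [0.2, 1.0, 0.2]
opening: 0.0004
```

Emit:
send_rows:
  series:
    - [0,0,0.0005,0,0,0,1]
    - [0,0,0,0,0,0,1]

```text
time: 7.02
tool_pos: [0.5462, -0.1457, 0.1912]
tool_rot: [3.141, -0.0, 1.307]
contact_force: [-1.5, -0.7, 1.0]
opening: -0.0
```

Emit:
send_rows:
  series:
    - [0,0,0.0005,0,0,0,1]
    - [0,0,0,0,0,0,1]

```text
time: 7.18
tool_pos: [0.5462, -0.1456, 0.1909]
tool_rot: [3.141, -0.0, 1.307]
contact_force: [-0.8, 0.9, 2.2]
opening: 0.0005
```

Emit:
send_rows:
  series:
    - [0,0,0.0003,0,0,0,1]
    - [0,0,0,0,0,0,1]

```text
time: 7.35
tool_pos: [0.5462, -0.1456, 0.1907]
tool_rot: [3.141, -0.0, 1.307]
contact_force: [-1.6, 0.6, 3.5]
opening: 0.0002
```

Emit:
send_rows:
  series:
    - [0,0,0.0003,0,0,0,1]
    - [0,0,0,0,0,0,1]

```text
time: 7.52
tool_pos: [0.5462, -0.1457, 0.1904]
tool_rot: [3.141, -0.0, 1.307]
contact_force: [-1.6, 0.8, 4.8]
opening: 0.0004
```

Run:
```python
from h import *
F=[]
for i in range(3):
    o=observe();F.append(o['contact_force']); d=imaging.read_camera('side')
o=st();F.append(o['contact_force']); print(np.round(F,1),np.mean(F,0).round(2))
cv2.imwrite('pics/z3.png',cv2.resize(d['color'][140:260,260:420,::-1],None,fx=4,fy=4,interpolation=cv2.INTER_CUBIC))
```

```text
t 7.67 pos [ 0.5462 -0.1457  0.1904] rot [ 3.141 -0.     1.307] F [-1.88  0.14  5.31] op 0.0006
[[-1.6  0.8  4.8]
 [-2.1  0.4  4.8]
 [-1.   0.8  5.2]
 [-1.9  0.1  5.3]] [-1.64  0.52  5.03]
```

View pics/z3.png

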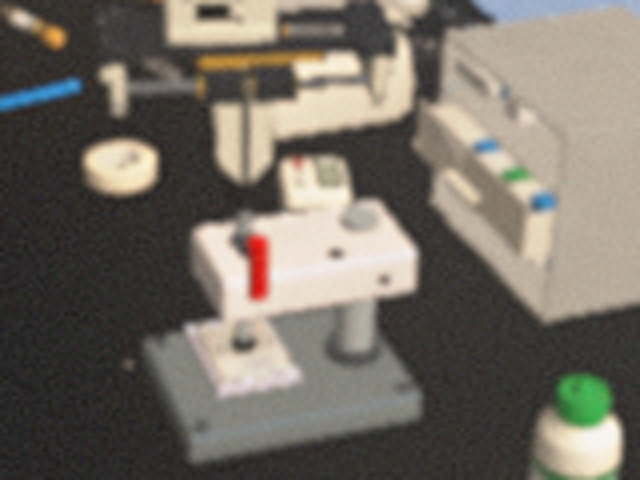

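Emit:
send_rows:
  series:
    - [0,0,-0.001,0,0,0,1]
    - [0,0,-0.002,0,0,0,1]
    - [0,0,-0.007,0,0,0,1]
    - [0,0,-0.02,0,0,0,0.5]
    - [0,0,-0.025,0,0,0,0.5]

```text
time: 8.08
tool_pos: [0.5453, -0.1453, 0.2443]
tool_rot: [-3.138, -0.001, 1.307]
contact_force: [1.5, 0.7, -0.7]
opening: 0.0099
```

Run:
```python
from h import *
p,R=pose(); print(p)
p,R=plan(np.array([.5287,-.2215,.245]),1.288,4,.5,p=np.array([.5462,-.1457,.245]),R=R)
d=save('wrist','wrist4.png'); P=wpts(d);Z=P[...,2]
m=(d['range_z']>0)&(Z>.18)&(Z<.21)&(np.hypot(P[...,0]-.546,P[...,1]+.146)<.02)
q=P[m]; print(len(q), q.mean(0),q[:,2].max(), cv2.minAreaRect(q[:,:2].astype(np.float32)))
```

```text
[ 0.54532015 -0.14531737  0.24433473]
[[-0.0194, 0.0007, -0.0, -0.001, -0.0, 0.005, 0.5], [-0.0195, 0.0008, -0.0, -0.001, -0.0, 0.004, 0.5], [-0.0194, 0.0009, -0.0, -0.001, -0.0, 0.005, 0.5], [-0.0194, 0.001, -0.0001, -0.001, -0.001, 0.005, 0.5]]
end [ 0.5287 -0.2215  0.245 ] [-3.142  0.     1.288]
891 [ 0.54734852 -0.14245562  0.18876997] 0.19169864551248542 ((0.5471513271331787, -0.143398717045784), (0.023869989439845085, 0.024670807644724846), 70.74638366699219)
```

View pics/wrist4.png

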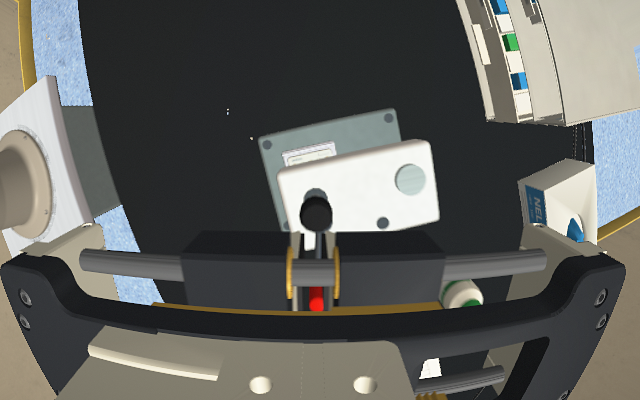

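Run:
```python
from h import *
d=dict(np.load('pics/wrist4.png.npz')); P=wpts(d);C=d['color'].astype(int)
m=(C[...,0]>110)&(C[...,1]<60)&(C[...,2]<60); m[:250]=0
v,u=np.nonzero(m); print(len(u),u.min(),u.max(),v.min(),v.max()); q=P[m&(d['range_z']>0)]; print(len(q),q.min(0),q.max(0),np.median(q,0))
s=q[(q[:,2]>.178)&(q[:,2]<.19)]; print(len(s),s.min(0),s.max(0),cv2.minAreaRect(s[:,:2].astype(np.float32)))
```

```text
290 309 323 287 310
288 [ 0.48526357 -0.35137999 -0.00155323] [ 0.5337421  -0.21154828  0.18532652] [ 0.52838685 -0.21627987  0.18298379]
208 [ 0.52074728 -0.22638107  0.17824214] [ 0.5337421  -0.21154828  0.18532652] ((0.5275935530662537, -0.21834725141525269), (0.014895563945174217, 0.011752165853977203), 76.07097625732422)
```

Emit:
send_rows:
  series:
    - [-0.0194,0.0009,0,0,0,0.005,0.5]
    - [-0.0194,0.0009,0,0,0,0.005,0.5]
    - [-0.0194,0.0009,0,0,0,0.005,0.5]
    - [-0.0194,0.0009,0,0,0,0.005,0.5]

```text
time: 8.47
tool_pos: [0.5288, -0.2221, 0.2455]
tool_rot: [3.141, 0.0, 1.287]
contact_force: [-0.5, -1.3, -1.2]
opening: 0.0401
```

Emit:
send_rows:
  series:
    - [0,0,0.01,0,0,0,0.5]
    - [0,0,0.015,0,0,0,0.5]
    - [0,0,0.015,0,0,0,0.5]
    - [0,0,0,0,0,0,0.5]

```text
time: 8.8
tool_pos: [0.5275, -0.2201, 0.2019]
tool_rot: [-3.136, -0.002, 1.287]
contact_force: [-0.7, 0.1, 0.0]
opening: 0.0459
```

Run:
```python
from h import *
st()
a=save('scene','scene5.png'); b=save('side','side5.png'); 
im=np.vstack([cv2.resize(x['color'][150:250,260:420,::-1],(480,300),interpolation=cv2.INTER_CUBIC) for x in (a,b)]); cv2.imwrite('pics/z5.png',im)
save('wrist','wrist5.png')
```

```text
t 8.8 pos [ 0.5275 -0.2201  0.2019] rot [-3.136e+00 -2.000e-03  1.287e+00] F [-0.65  0.15  0.05] op 0.0459
```

View pics/z5.png

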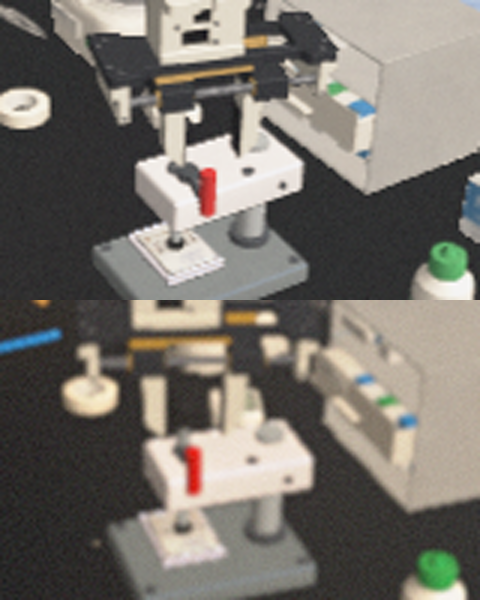

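View pics/wrist5.png

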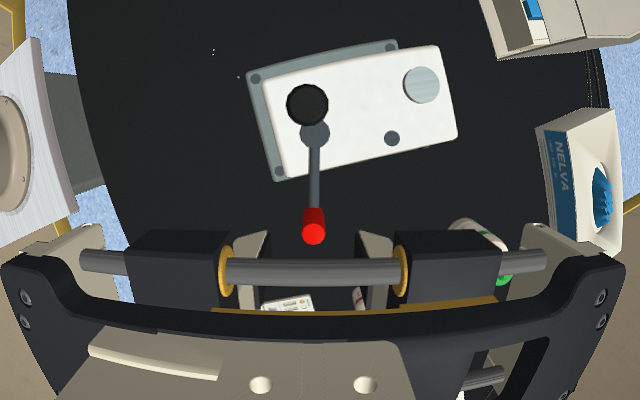

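Run:
```python
from h import *
o=st()
d=dict(np.load('pics/wrist5.png.npz')); P=wpts(d);C=d['color'].astype(int)
m=(C[...,0]>110)&(C[...,1]<70)&(C[...,2]<70)&(d['range_z']>0); m[:195]=0; m[260:]=0; m[:,:290]=0;m[:,340:]=0
q=P[m]; s=q[q[:,2]>.1815]; print(len(q),len(s),cv2.minAreaRect(s[:,:2].astype(np.float32)),s[:,2].mean())
k=(d['range_z']>0)&(P[...,2]>.186)&(P[...,2]<.195); k[140:]=0; k[:,:270]=0;k[:,350:]=0
s2=P[k]; kc=cv2.minAreaRect(s2[:,:2].astype(np.float32)); print('knob',len(s2),kc,s2[:,2].max())
m2=(d['range_z']>0)&(P[...,2]>.132)&(P[...,2]<.138)&(C.min(-1)>150); m2[200:]=0
s3=P[m2];print('head',cv2.minAreaRect(s3[:,:2].astype(np.float32)))
```

```text
t 8.95 pos [ 0.5292 -0.221   0.2056] rot [ 3.141 -0.     1.287] F [-0.4   0.1   0.34] op 0.046
659 401 ((0.5286251306533813, -0.21938660740852356), (0.014109278097748756, 0.014103556983172894), 9.201805114746094) 0.1835094471027469
knob 1402 ((0.5467900633811951, -0.14425750076770782), (0.0234733484685421, 0.024167899042367935), 73.6556396484375) 0.19175449937380049
head ((0.5875929594039917, -0.1539556384086609), (0.0764799565076828, 0.13980655372142792), 87.8969955444336)
```

Emit:
send_rows:
  series:
    - [0,0,0.015,0,0,0,0.5]
    - [0,0,0.015,0,0,0,0.5]
    - [0,0,0.015,0,0,0,0.5]
    - [0,0,0.0085,0,0,0,0.5]
    - [0,0,0,0,0,0,0.5]

```text
time: 9.37
tool_pos: [0.5284, -0.2209, 0.1506]
tool_rot: [-3.14, -0.001, 1.287]
contact_force: [-0.1, 0.5, 0.9]
opening: 0.0459
```

Emit:
send_rows:
  series:
    - [0,0,0,0,0,0,1]
    - [0,0,0,0,0,0,1]
    - [0,0,0,0,0,0,1]
    - [0,0,0,0,0,0,1]
    - [0,0,0,0,0,0,1]
  newtons: 25

```text
time: 9.78
tool_pos: [0.5291, -0.2215, 0.1522]
tool_rot: [3.141, 0.0, 1.287]
contact_force: [-0.8, -0.4, -0.4]
opening: 0.0173
```

Emit:
send_rows:
  series:
    - [0,0,0,0,0,0,1]
    - [0,0,0,0,0,0,1]

```text
time: 9.95
tool_pos: [0.529, -0.2215, 0.1521]
tool_rot: [3.141, 0.0, 1.287]
contact_force: [0.1, 0.1, 3.0]
opening: 0.0143
```

Run:
```python
from h import *
st()
save('wrist','wrist6.png')
```

```text
t 9.95 pos [ 0.529  -0.2215  0.1521] rot [3.141 0.    1.287] F [0.11 0.13 3.01] op 0.0143
```

View pics/wrist6.png

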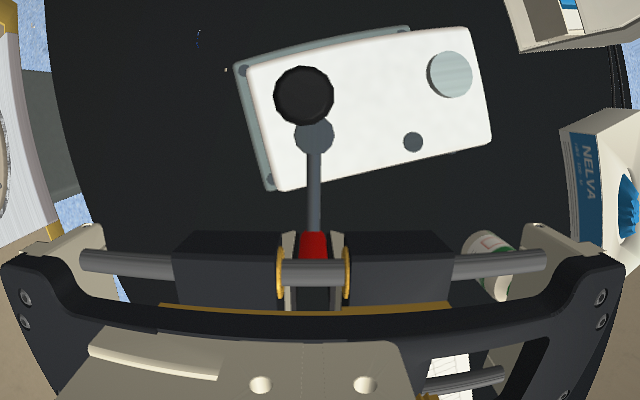

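Emit:
send_rows:
  series:
    - [0.0001,-0.0036,0,0,0,0.06,1]
    - [0.0001,-0.0036,0,0,0,0.06,1]
    - [0.0001,-0.0036,0,0,0,0.06,1]
  newtons: 35

```text
time: 10.25
tool_pos: [0.519, -0.2175, 0.152]
tool_rot: [3.14, -0.0, 1.104]
contact_force: [0.9, 1.2, 2.9]
opening: 0.0141
```

Run:
```python
from h import *
save('wrist','wrist7.png');st()
```

```text
t 10.3 pos [ 0.5185 -0.2173  0.1521] rot [ 3.141 -0.     1.1  ] F [-0.49  0.3   2.82] op 0.0141
```

View pics/wrist7.png

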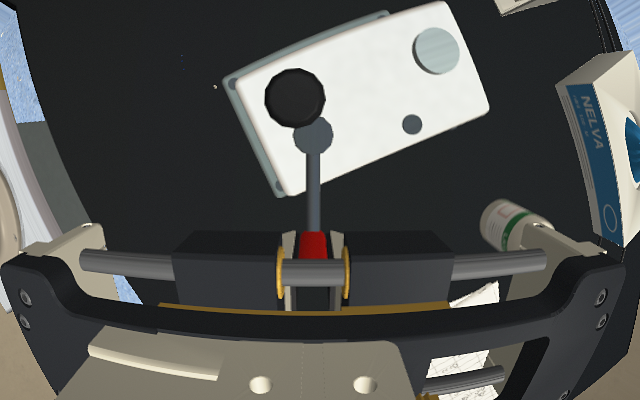

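The lever turns with the gripper: in the picture it stays vertical at px (313,190) while the head rotates. The side forces are small, so I'll carry on.

Emit:
send_rows:
  series:
    - [0.0001,-0.0036,0,0,0,0.06,1]
    - [0.0001,-0.0036,0,0,0,0.06,1]
    - [0.0001,-0.0036,0,0,0,0.06,1]
    - [0.0001,-0.0036,0,0,0,0.06,1]
    - [0.0001,-0.0036,0,0,0,0.06,1]

```text
time: 10.72
tool_pos: [0.5042, -0.2071, 0.152]
tool_rot: [3.141, -0.0, 0.806]
contact_force: [-0.2, 1.5, 3.6]
opening: 0.0146
```

Emit:
send_rows:
  series:
    - [0.0001,-0.0036,0,0,0,0.06,1]
    - [0.0001,-0.0036,0,0,0,0.06,1]
    - [0.0001,-0.0036,0,0,0,0.06,1]
    - [0.0001,-0.0036,0,0,0,0.06,1]
    - [0.0001,-0.0036,0,0,0,0.06,1]

```text
time: 11.13
tool_pos: [0.4931, -0.1927, 0.152]
tool_rot: [3.141, -0.0, 0.506]
contact_force: [-0.3, 0.5, 3.9]
opening: 0.0143
```

Emit:
send_rows:
  series:
    - [0.0001,-0.0036,0,0,0,0.06,1]
    - [0.0001,-0.0036,0,0,0,0.06,1]
    - [0,0,0,0,0,0,1]

```text
time: 11.38
tool_pos: [0.4898, -0.1858, 0.152]
tool_rot: [-3.141, -0.0, 0.387]
contact_force: [-0.9, 2.3, 4.5]
opening: 0.0143
```

Run:
```python
from h import *
save('wrist','wrist8.png');st()
```

```text
t 11.43 pos [ 0.4898 -0.186   0.1519] rot [-3.141 -0.     0.389] F [-1.76  2.33  5.03] op 0.0137
```

View pics/wrist8.png

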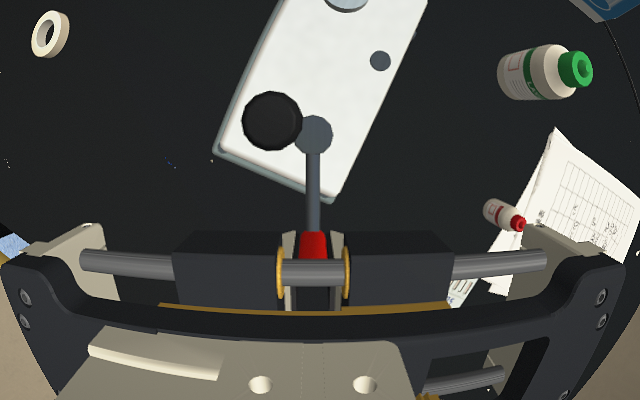

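Emit:
send_rows:
  series:
    - [0.0001,-0.003,0,0,0,0.05,1]
    - [0.0001,-0.003,0,0,0,0.05,1]
    - [0,0,0,0,0,0,1]

```text
time: 11.68
tool_pos: [0.4879, -0.1805, 0.152]
tool_rot: [-3.141, 0.0, 0.288]
contact_force: [-3.2, 2.5, 5.6]
opening: 0.0145
```

Emit:
send_rows:
  series:
    - [0.0001,-0.003,0,0,0,0.05,1]
    - [0.0001,-0.003,0,0,0,0.05,1]
    - [0,0,0,0,0,0,1]

```text
time: 11.93
tool_pos: [0.4865, -0.1748, 0.152]
tool_rot: [3.142, 0.0, 0.188]
contact_force: [-2.7, 1.4, 6.6]
opening: 0.0141
```

Emit:
send_rows:
  series:
    - [0.0001,-0.003,0,0,0,0.05,1]
    - [0.0001,-0.003,0,0,0,0.05,1]
    - [0,0,0,0,0,0,1]

```text
time: 12.18
tool_pos: [0.4856, -0.169, 0.1521]
tool_rot: [3.141, 0.001, 0.088]
contact_force: [-3.2, 1.5, 6.9]
opening: 0.0143
```

Run:
```python
from h import *
save('wrist','wrist9.png');st()
```

```text
t 12.23 pos [ 0.4856 -0.169   0.1521] rot [3.141e+00 1.000e-03 9.000e-02] F [-3.17  0.92  8.26] op 0.014
```

View pics/wrist9.png

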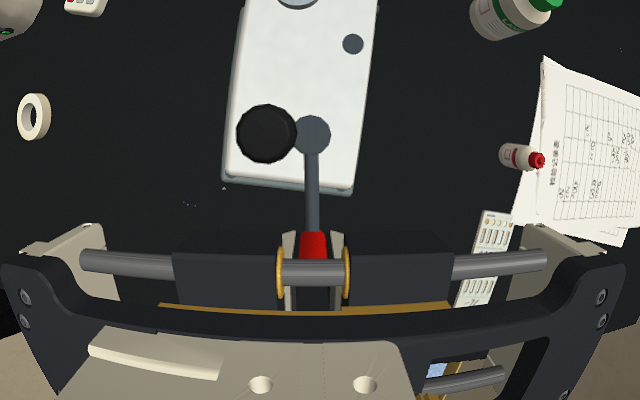

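Emit:
send_rows:
  series:
    - [0.0001,-0.003,0,0,0,0.05,1]
    - [0.0001,-0.003,0,0,0,0.05,1]
    - [0,0,0,0,0,0,1]

```text
time: 12.48
tool_pos: [0.4854, -0.1634, 0.1521]
tool_rot: [3.14, 0.001, -0.012]
contact_force: [-4.3, -0.5, 6.8]
opening: 0.0144
```

Emit:
send_rows:
  series:
    - [0,0,0,0,0,0,0.5]
    - [0,0,0,0,0,0,0.5]
    - [0,0,0,0,0,0,0.5]
    - [0,0,0,0,0,0,0.5]
    - [0,0,0,0,0,0,0.5]

```text
time: 12.9
tool_pos: [0.4858, -0.163, 0.1513]
tool_rot: [-3.141, 0.0, -0.013]
contact_force: [0.3, 0.7, 0.3]
opening: 0.0428
```

Emit:
send_rows:
  series:
    - [0,0,-0.01,0,0,0,0.5]
    - [0,0,-0.02,0,0,0,0.5]
    - [0,0,-0.03,0,0,0,0.5]
    - [0,0,-0.03,0,0,0,0.5]
    - [0,0,-0.03,0,0,0,0.5]

```text
time: 13.32
tool_pos: [0.4855, -0.1629, 0.2737]
tool_rot: [-3.142, -0.0, -0.013]
contact_force: [1.6, -0.0, -0.9]
opening: 0.046
```

Emit:
send_rows:
  series:
    - [-0.03,0,-0.01,0,0,0,0.5]
    - [-0.03,0,0,0,0,0,0.5]
    - [0,0,0,0,0,0,0.5]

```text
time: 13.57
tool_pos: [0.4223, -0.1616, 0.2832]
tool_rot: [3.141, 0.0, -0.013]
contact_force: [0.4, 0.1, -0.2]
opening: 0.0461
```

Run:
```python
from h import *
st()
w=save('wrist','wrist10.png'); a=save('scene','scene10.png'); b=save('side','side10.png'); 
im=np.vstack([cv2.resize(x['color'][150:250,260:420,::-1],(480,300),interpolation=cv2.INTER_CUBIC) for x in (a,b)]); cv2.imwrite('pics/z10.png',im)
P=wpts(w);C=w['color'].astype(int);rz=w['range_z']>0
m=(C[...,0]>110)&(C[...,1]<70)&(C[...,2]<70)&rz&(P[...,2]>.1805)&(P[...,2]<.19)
h=np.array(cv2.minAreaRect(P[m][:,:2].astype(np.float32))[0])
k=rz&(P[...,2]>.182)&(P[...,2]<.2)&(C.max(-1)<90)&(np.hypot(P[...,0]-.547,P[...,1]+.144)<.02)
kc=np.array(cv2.minAreaRect(P[k][:,:2].astype(np.float32))[0]); 
hd=rz&(P[...,2]>.132)&(P[...,2]<.138)&(C.min(-1)>150)&(P[...,0]>.5)
r=cv2.minAreaRect(P[hd][:,:2].astype(np.float32)); print('handle',h,'knob',kc,'ktop',np.median(P[k][:,2]),P[k][:,2].max(),'head',r)
yaw=np.radians(-2.4); Rm=np.array([[np.cos(yaw),-np.sin(yaw)],[np.sin(yaw),np.cos(yaw)]])
v=Rm.T@(h-(kc+Rm@[0,-.018])); print('rel',v,'len',np.hypot(*v),'angle',np.arctan2(-v[0],-v[1]))
for d,n in ((a,'scene'),(b,'side')):
    P=pts(d); m=(d['range_z']>0)&(np.hypot(P[...,0]-.546,P[...,1]+.147)<.014)&(P[...,2]>.15); print(n,'knob top',np.percentile(P[m][:,2],[50,90,99]).round(4))
```

```text
t 13.57 pos [ 0.4223 -0.1616  0.2832] rot [ 3.141  0.    -0.013] F [ 0.42  0.05 -0.23] op 0.0461
handle [ 0.48635173 -0.16357294] knob [ 0.54638284 -0.14448725] ktop 0.1895111268893625 0.19201925674835424 head ((0.5691709518432617, -0.153379887342453), (0.07556679099798203, 0.10172229260206223), 87.74190521240234)
rel [-0.05917923 -0.00358279] len 0.05928758708902711 angle 1.5103287714599005
scene knob top [0.1821 0.1899 0.191 ]
side knob top [0.1793 0.189  0.1902]
```

View pics/z10.png

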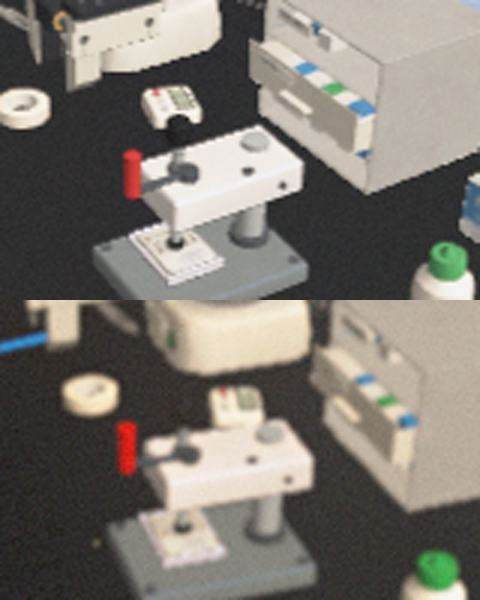

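View pics/wrist10.png

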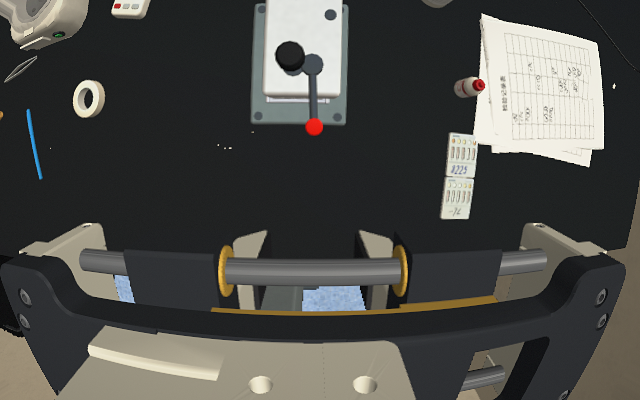

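Run:
```python
from h import *
st(); print(workorder.hand_in())
```

```text
t 13.72 pos [ 0.4261 -0.1624  0.2823] rot [ 3.141e+00 -2.000e-03 -1.400e-02] F [ 1.13 -0.35  0.01] op 0.046
the job is handed in; nothing more can be done
None
```

The stop is set on the cassette and locked, and the job is handed in at about 13.7 s of the 58 s allowed.

- **Setting the stop:** I pushed the knob straight down with closed fingertips, in small force-checked steps. The foot touched with the fingertips at z of about 0.191, which puts the cassette top about 46 mm above the bench; the cameras gave 45–46 mm. I stopped at about 5 N on the tool, which I reckon is about 4 N on the cassette (limit 10 N).
- **Locking:** I gripped the red handle and swung the lever round along its arc. The gripper's turn put it at about 1.54 rad and the wrist camera afterwards at about 1.51 rad. Both are past the 1.35 lock point and short of the 1.65 stop.
- **Last checks:** The gripper is off everything, with tool force back to about 1 N of noise. The knob top is at 0.190–0.192, unchanged by the locking within camera noise. The pictures show the foot on the cassette. The timer, wash bottle, red dropper and strip look undisturbed; I checked these by eye only.

Two readings were less tidy. While I was turning the handle, the upward force on the tool rose to about 8 N, and it vanished on release. The cameras also disagreed by up to 5 mm on the knob's position across the bench, so I used a value in between; this did not cause any trouble.

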